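# Index the tray guide one notch towards the foil tray

### The job

On the kitchen's tray-portioning station, reset the sliding guide: pull its spring index knob straight up, slide the guide exactly one notch towards the lidded foil tray, and let the knob spring back down so that its pin sits fully in that notch. Do not push the foil tray out of place.

Things in the scene. Friction and masses are not known exactly. Their poses are not given: they have to be found in the camera images.
- knob_grip (a point): Centre of the black index knob, 30 mm diameter, 32 mm tall, upright on the guide's steel carriage (64 x 50 mm, top 52 mm up). Seated, this centre is 82 mm above the work surface. Two flat black thumbscrews (42 mm wide, tops 54 mm up) at the rail's ends are not for use. z up; y along the rail (slide direction); x across, to the bed with tray and pot. The station's yaw varies by 0.4 rad either way.
- plunger (a joint): Height of the knob above its seat, m: 0 is pin fully in a notch, 0.014 or more clears the teeth, 0.028 is the stop. A spring draws it down, about 4 N seated, 9 N at 0.020; it drops when let go. The knob lifts straight up and does not turn. Let go between notches, the pin stays up at about 0.014 on a tooth.
- carriage (a joint): Position of the guide's carriage on its rail, m, positive towards +y of knob_grip. Starts in the middle notch at 0. Notches are 40 mm apart (-0.08 to 0.08), with flared mouths that draw the pin in from about 7 mm either side. Knob raised, it slides with about 1 N and stays where left; in a notch it has 1.5 mm play.
- tray_center (a point): Centre of the foil tray with brown card lid, 140 x 114 mm, 45 mm tall, loose on the 8 mm thick bed. It stands on one side of the guide's upright fin (5 mm thick, 30 to 195 mm out from the knob axis, top 52 mm up), 45 to 65 mm clear of it; a round steel pot (114 mm wide, 88 mm tall) stands on the other. The sign of its y in the axes of knob_grip is the way to slide the guide.

How it is judged:
By the outcome, as a careful person would: the job done as asked, in the order asked, and still so for the second after the job is handed in, with the robot touching nothing.
It also fails if it takes over 29 s, if anything falls off the work surface, if the arm or the gripper's body presses on something with over 40 N, if the wrist force passes 120 N, or if a joint passes its speed limit or range.

### The arm

A 6-joint arm with a two-finger parallel gripper is mounted at the origin on the work surface. World frame = base frame: x ahead of the robot, y to its left, z up, the work surface at z = 0. Lengths are in m, angles in rad, forces in N, time in s.
With the tool pointing down it reaches from about 0.225 to 0.875 m from the base axis. Payload 3.4 kg.
Tool frame: the origin (TCP) lies between the finger pads; the fingertips stand 14 mm ahead of it and the grasp point (between the pads) lies 5 mm behind it; z points along the fingers, y is the direction in which the jaws open and shut (so a half turn about z gives the same grasp; the last joint's range is limited). The gripper opens to 85 mm and grips with 20 to 120 N. Pads are 22 mm wide; open, the fingers measure 114 mm over their backs; the gripper's body (76 mm by 85 mm) begins 54 mm behind the grasp point. The pads swing forward as they close: fully open they stand 13 mm farther back than shut.
Start: joints at [-1.318, 0.276, 1.505, -0, 1.361, -0.121], TCP at [0.21, -0.535, 0.245] pointing down, gripper open.
Joint ranges: [-2.89, 2.89], [-0.75, 2.08], [0.22, 2.7], [-1.18, 4.32], [0.11, 2.71], [-2.7, 2.7]. Speed limits (rad/s): [2.57, 2.57, 3.14, 3.14, 3.14, 3.14].

### API

Orientations are given as a unit quaternion [w, x, y, z].
In Python, from rig import manip, get_image, job gives the robot as it stands. The module is installed in compiled form; this text tells all that it offers.
- The arm moves only by the tool step_arm, never from a script. Its argument "moves" is one flat list of numbers, 5 for each row, row after row: the shift along the tool's x, y, z as a fraction of full scale, then the turn about the tool's z as a fraction of full scale, then the gripper's target within -1 to 1 (shut at 1, half-way at 0, fully open at -1). In form: [dx, dy, dz, twist, hand, dx, dy, dz, twist, hand, ...]. A call has 1 to 5 rows; each row is the pose to reach, as a shift and turn from the pose commanded when the call began, along the tool's axes at that moment, turning the shorter way round; what a row does not reach only later rows make up. Full scale, the value 1, is 500 mm for a shift and pi rad for a turn. A row lasts 1/10 s, in which the tool goes at most 50 mm and 8.59 degrees, less where a joint would pass 70% of its speed; a pose out of reach is approached as far as the arm can. A call with a number of a shift or a turn outside -1 to 1 is refused whole. A call with a gripper value outside its range is refused whole. The fingers move at their own pace and stop on an object; "force" is the grip in N (left out, the last holds). Time passes only in rows, so rows that repeat a pose let the fingers close. It gives the time, the measured TCP pose, the force and the opening at its end, in the units of the state.
- manip.get_state(): the state, without advancing time (a new reading comes with each control period).
- get_image(name): name is "side" or "top"; returns a dict with "frame" (420x560x3 uint8, blue, green, red), "fx", "fy", "cx", "cy" (pixels), "k1" (the pictures are not rectified: a ray, as slopes to the right and down, at radius r is drawn at 1 + k1 r^2 times it, then the intrinsics apply), "rvec" (rotation vector, rad) and "tvec" (3), from world to camera coordinates, as OpenCV has them. Camera axes: x right, y down, z forward; pixel columns grow to the right and rows downward; lengths in m; the calibration is good to about 2 mm. A picture is of the moment at which its call begins. There is no depth.
- job.sign_off(): hands the job in, once; it reports no verdict.
The state is a dict: "clock": time; "qpos": joint angles; "qd": joint speeds; "effort": joint torques, N m; "position": TCP position; "ee_rot": TCP orientation; "contact_force": force on the tool from outside, world axes, zero at the start; "moment": the same for the moment, N m; "width": finger opening in m.
Only numpy, scipy, OpenCV 4.12 (cv2) and the standard library are available. Lean on these libraries where they do the work, as an engineer would, in place of code of your own. Each camera call takes 0.05 s, during which the arm holds its last target. There are 200 camera calls.

## Working session

There is one attempt and no reset: what is moved stays moved. The work goes in short steps, Python scripts to look and compute and a tool call to move; the robot and the scene stay as the last step left them, time stands still between calls to the robot, and variables do not carry over. Pictures are saved under pics/ and viewed, about 8 in all and at most 12, crops included, and the job is handed in when it is done.

Besides the shell and the picture viewer there is one more tool, called after "Call:" as name(argument=value, ...), one argument or row to a line, values as JSON. step_arm: Moves the arm, as the interface text tells. Its arguments: {"type":"object","properties":{"moves":{"type":"array","items":{"type":"number","minimum":-1,"maximum":1}},"force":{"type":"number"}},"required":["moves"]}

```bash
mkdir -p pics
cat > h.py <<'E'
import numpy as np, cv2
from rig import manip, get_image, job
def snap(name,fn=None):
    d=get_image(name)
    if fn: cv2.imwrite('pics/'+fn,d['frame'])
    return d
def K(d): return np.array([[d['fx'],0,d['cx']],[0,d['fy'],d['cy']],[0,0,1.]]),np.array([d['k1'],0,0,0.])
def proj(d,P):
    k,c=K(d); return cv2.projectPoints(np.array(P,float).reshape(-1,3),np.array(d['rvec'],float),np.array(d['tvec'],float),k,c)[0].reshape(-1,2)
def ray(d,uv):
    k,c=K(d); n=cv2.undistortPoints(np.array([[uv]],float),k,c)[0,0]
    R=cv2.Rodrigues(np.array(d['rvec'],float))[0]; o=-R.T@np.array(d['tvec'],float).ravel()
    v=R.T@np.array([n[0],n[1],1]); return o,v/np.linalg.norm(v)
def atz(d,uv,z):
    o,v=ray(d,uv); return o+v*(z-o[2])/v[2]
def tri(d1,a,d2,b):
    o1,v1=ray(d1,a);o2,v2=ray(d2,b)
    s=np.linalg.lstsq(np.c_[v1,-v2],o2-o1,rcond=None)[0]
    p,q=o1+s[0]*v1,o2+s[1]*v2; return (p+q)/2,np.linalg.norm(p-q)
E
python3 - <<'E'
from h import *
import pickle
D={n:snap(n,n+'0.png') for n in('side','top')}
pickle.dump(D,open('d0.pkl','wb'))
for n in D: print(n,ray(D[n],(280,210)))
s=manip.get_state();print(s)
E
```

```text
side (array([ 0.43543069, -0.461908  ,  0.59502124]), array([ 0.24367863,  0.62660822, -0.74025864]))
top (array([ 0.56676994, -0.00959533,  0.7373983 ]), array([ 0.07862309,  0.01063916, -0.99684764]))
{'clock': 0.1, 'qpos': array([-1.31802992e+00,  2.76575271e-01,  1.50600693e+00,  2.31350670e-05,
        1.36074918e+00, -1.21012395e-01]), 'qd': array([ 0.0003101 , -0.00158194, -0.00309832,  0.00053603, -0.00025404,
       -0.00041688]), 'effort': array([ 1.24454673e-03, -4.17698085e+01, -2.46406281e+01, -1.77361671e-04,
        5.93230114e-03,  5.55154642e-06]), 'position': array([ 0.20983329, -0.53485257,  0.24450124]), 'ee_rot': array([-8.68226216e-04,  9.82587026e-01,  1.85800914e-01, -4.59432475e-05]), 'contact_force': array([ 0.27779439, -0.54494716,  1.03062938]), 'moment': array([ 0.05108599,  0.0235673 , -0.01847224]), 'width': 0.08544310716382436}
```

View pics/top0.png

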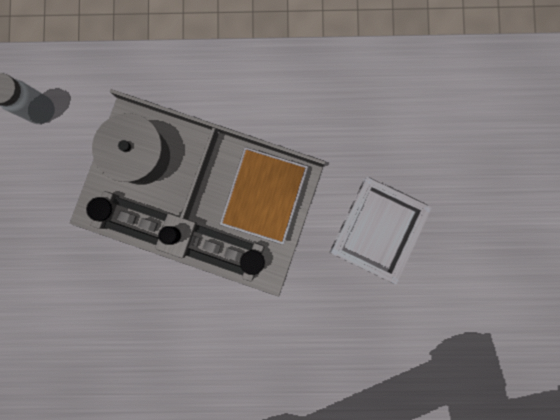

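View pics/side0.png

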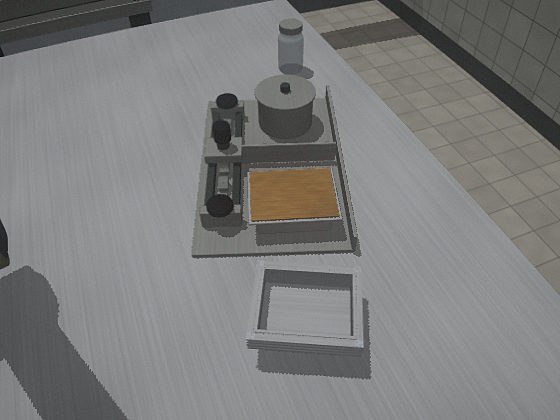

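The top view shows the knob near (170,235), thumbscrews at (99,209) and (252,261), the tray lid centre at about (265,195) and the pot at about (130,148). In the side view the knob is near (222,130) and the tray is nearer the camera. I'll zoom in on both.

Run:
```python
from h import *
import pickle
D=pickle.load(open('d0.pkl','rb'))
a=D['top']['frame'][195:275,120:220]; b=D['side']['frame'][90:170,180:280]
cv2.imwrite('pics/z0.png',np.vstack([cv2.resize(x,None,fx=3.7,fy=3.7,interpolation=cv2.INTER_CUBIC) for x in(a,b)]))
# estimates
t,s=D['top'],D['side']
p,e=tri(t,(170,235),s,(222,126)); print('knob top',p,e)
L,e1=tri(t,(99,209),s,(227,101)); R,e2=tri(t,(252,261),s,(219,205)); print(L,e1,R,e2)
print('tray',tri(t,(265,195),s,(294,194)))
print('fin ends z.052',atz(t,(215,130),.052),atz(t,(186,215),.052))
```

```text
knob top [0.58034404 0.1706367  0.09718496] 0.0007091376339622796
[0.62732544 0.30692752 0.04605657] 0.0008627226117549139 [0.53404502 0.04633643 0.04785863] 0.003269640159690435
tray (array([0.64731408, 0.02277415, 0.04968994]), np.float64(0.000914468622295518))
fin ends z.052 [0.75970185 0.10746714 0.052     ] [0.61435983 0.15661589 0.052     ]
```

View pics/z0.png

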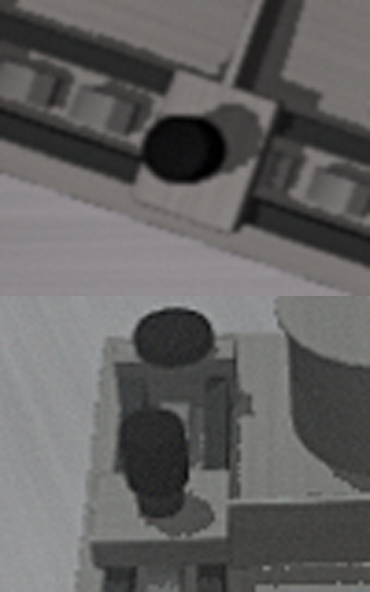

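```bash
cat > knob.py <<'E'
from h import *
from scipy.optimize import least_squares
def bbox(d,win,th=38):
    x0,y0,x1,y1=win; f=cv2.resize(d['frame'][y0:y1,x0:x1].max(2),None,fx=4,fy=4,interpolation=cv2.INTER_CUBIC)
    n,l,st,c=cv2.connectedComponentsWithStats((f<th).astype(np.uint8))
    i=1+np.argmax(st[1:,4]); x,y,w,h=st[i,:4]
    return np.array([x0+x/4,y0+y/4,x0+(x+w)/4,y0+(y+h)/4])-.5
def cyl(d,c,r=.015,h=.016):
    a=np.linspace(0,2*np.pi,90); P=np.vstack([np.c_[c[0]+r*np.cos(a),c[1]+r*np.sin(a),0*a+c[2]+z] for z in(-h,h)])
    q=proj(d,P); return np.r_[q.min(0),q.max(0)]
def fit(D,wt,ws,p0,ths=(38,38)):
    bt,bs=bbox(D['top'],wt,ths[0]),bbox(D['side'],ws,ths[1]); print(bt,bs)
    r=least_squares(lambda c:np.r_[cyl(D['top'],c)-bt,(cyl(D['side'],c)-bs)[:3]],p0)
    print('knob',r.x,'res',r.fun.round(1)); return r.x
E
python3 - <<'E'
from knob import *
import pickle
D=pickle.load(open('d0.pkl','rb')); t,s=D['top'],D['side']
for th in((22,38),(30,45)):
  c=fit(D,(152,220,190,250),(208,113,236,142),[.58,.17,.082],th)
L,R=atz(t,(99,209),.054),atz(t,(252,261),.054)
v=L-R;print(L,R,'yaw',np.arctan2(-v[0],v[1]),np.linalg.norm(v),'mid',(L+R)/2)
yaw=-.335; X=np.array([np.cos(yaw),np.sin(yaw)]);Y=np.array([-X[1],X[0]])
T=atz(t,(265,195),.053)[:2]; print('tray local',X@(T-c[:2]),Y@(T-c[:2]))
for uv in((215,130),(186,215)):
  f=atz(t,uv,.052)[:2]-c[:2]; print('fin',X@f,Y@f)
E
```

```text
[158.   226.5  180.25 243.25] [226.   132.5  230.25 141.5 ]
knob [0.58610452 0.18708684 0.03974991] res [  0.3  -3.5   0.8  -2.3 -10.1   0.8   4.2]
[155.   226.25 180.5  243.5 ] [212.25 120.75 230.5  141.5 ]
knob [0.58052346 0.18067498 0.0734549 ] res [ 0.7 -0.8 -0.8  0.8 -0.6  0.   0.6]
[0.62622078 0.30341309 0.054     ] [0.5359053  0.04542009 0.054     ] yaw -0.3367367170043134 0.2733446119514099 mid [0.58106304 0.17441659 0.054     ]
tray local 0.1142188155459893 -0.1274523638815802
fin 0.19328639840345188 -0.01022990987962799
fin 0.039865300321797054 -0.011597300969335953
```

Run:
```python
from knob import *
import pickle
D=pickle.load(open('d0.pkl','rb')); t,s=D['top'],D['side']
bt=np.array([159.4,226.2,180.3,243.5]);bs=np.array([212.3,120.8,230.6])
r=least_squares(lambda c:np.r_[cyl(t,c)-bt,cyl(s,c)[:3]-bs],[.58,.17,.082]);c=r.x;print(c,r.fun)
yaw=-.336; X=np.array([np.cos(yaw),np.sin(yaw)]);Y=np.array([-X[1],X[0]])
for n,uv in(('tray',(265,195)),('fin',(215,130)),('fin',(186,215)),('L',(99,209)),('R',(252,261))):
  f=atz(t,uv,.053)[:2]-c[:2]; print(n,X@f,Y@f)
f=manip.get_state(); from scipy.spatial.transform import Rotation as Ro
print(Ro.from_quat(f['ee_rot'],scalar_first=True).as_matrix().round(4))
```

```text
[0.58014225 0.17667815 0.07585358] [-1.6233702  -0.63645395  1.43066846  0.99658186 -0.34665447  0.21892211
  0.84301139]
tray 0.1133882988507647 -0.123439054316738
fin 0.1921291848851268 -0.006391646124659985
fin 0.03893337104872443 -0.007910238730625624
L 0.0016467724306718167 0.13530185748503012
R 0.001445100154306453 -0.13844265865697347
[[ 9.310e-01  3.651e-01 -4.000e-04]
 [ 3.651e-01 -9.310e-01  1.700e-03]
 [ 2.000e-04 -1.700e-03 -1.000e+00]]
```

Call:
step_arm(
  moves=[0.6, -0.525, 0, 0, -1, 0.6, -0.525, 0, 0, -1, 0.6, -0.525, 0, 0, -1, 0.6, -0.525, 0, 0, -1, 0.6, -0.525, 0, 0, -1],
)

```text
clock: 0.6
position: [0.3253, -0.3114, 0.245]
ee_rot: [-0.0, 0.983, 0.185, 0.0]
contact_force: [1.0, 0.4, 0.2]
width: 0.0853
```

Run:
```python
from h import *
import pickle
D=pickle.load(open('d0.pkl','rb')); t,s=D['top'],D['side']
for x,y in((183,65),(282,100),(232,235),(135,200),(208,150)): print('carr',atz(t,(120+x/3.7,195+y/3.7),.052))
for u in(168.2,169,170): print('ktop',atz(t,(u,235),.098), atz(s,(221.5,125.8),.098))
print(manip.get_state()['position'])
```

```text
carr [0.61883217 0.18465452 0.052     ]
carr [0.60226221 0.13929357 0.052     ]
carr [0.54129469 0.16182426 0.052     ]
carr [0.55762043 0.20605164 0.052     ]
carr [0.57990111 0.17296587 0.052     ]
ktop [0.58002041 0.17334075 0.098     ] [0.57983486 0.17032314 0.098     ]
ktop [0.58000518 0.17208092 0.098     ] [0.57983486 0.17032314 0.098     ]
ktop [0.57998616 0.17050618 0.098     ] [0.57983486 0.17032314 0.098     ]
[ 0.32534794 -0.31137917  0.24498166]
```

Call:
step_arm(
  moves=[0.827, -0.714, 0, 0, -1, 0.827, -0.714, 0, 0, -1, 0.827, -0.714, 0, 0, -1, 0.827, -0.714, 0, 0, -1, 0.827, -0.714, 0, 0, -1],
)

```text
clock: 1.1
position: [0.4418, -0.0902, 0.2452]
ee_rot: [0.0, 0.983, 0.186, 0.0]
contact_force: [-0.1, -0.0, -0.2]
width: 0.0854
```

Call:
step_arm(
  moves=[0.449, -0.387, 0, 0.226, -1, 0.449, -0.387, 0, 0.226, -1, 0.449, -0.387, 0, 0.226, -1, 0.449, -0.387, 0, 0.226, -1, 0.449, -0.387, 0, 0.226, -1],
)

```text
clock: 1.6
position: [0.5469, 0.1074, 0.245]
ee_rot: [0.0, 0.988, -0.152, -0.0]
contact_force: [1.0, -0.6, 0.8]
width: 0.0855
```

```bash
cat > go.py <<'E'
import sys
from h import *
from scipy.spatial.transform import Rotation as Ro
def go(target,yaw=-.336):
    s=manip.get_state(); R=Ro.from_quat(s['ee_rot'],scalar_first=True).as_matrix()
    d=R.T@(np.array(target)-s['position']); a=np.arctan2(R[1,1],R[0,1])
    w=(np.pi/2+yaw-a+np.pi/2)%np.pi-np.pi/2
    print('clock',s['clock'],'pos',s['position'].round(4),'F',s['contact_force'].round(1),'w',s['width'],'q6',s['qpos'][5])
    print('R',R.round(3).tolist()); print('move frac',(d/.5).round(4),'twist',-w/np.pi)
if __name__=='__main__': go([float(x) for x in sys.argv[1:4]])
E
python3 go.py .58 .172 .14
```

```text
clock 1.6 pos [0.5469 0.1074 0.245 ] F [ 1.  -0.6  0.8] w 0.08550757565908108 q6 1.9453930946861386
R [[0.954, -0.3, -0.001], [-0.3, -0.954, -0.001], [-0.0, 0.001, -1.0]]
move frac [ 0.0244 -0.1433  0.2099] twist 0.009824630060458927
```

Call:
step_arm(
  moves=[0.0244, -0.1433, 0.21, 0.01, -1, 0.0244, -0.1433, 0.21, 0.01, -1, 0.0244, -0.1433, 0.21, 0.01, -1, 0.0244, -0.1433, 0.21, 0.01, -1, 0.0244, -0.1433, 0.21, 0.01, -1],
)

```text
clock: 2.1
position: [0.579, 0.1703, 0.14]
ee_rot: [0.001, 0.986, -0.164, -0.001]
contact_force: [-0.1, 0.0, 0.2]
width: 0.0856
```

```bash
python3 go.py .58 .172 .077
python3 - <<'E'
from h import *
t=snap('top'); s=snap('side')
P=manip.get_state()['position']; print(P, proj(t,[P]),proj(s,[P]), proj(s,[[.58,.172,.098],[.58,.172,.082]]))
z=lambda d,x,y:cv2.resize(d['frame'][y:y+130,x:x+180],None,fx=4,fy=4,interpolation=cv2.INTER_CUBIC)[:, :]
a=z(s,130,60)
cv2.imwrite('pics/s1.png',a)
E
```

```text
clock 2.1 pos [0.579  0.1703 0.14  ] F [-0.1  0.   0.2] w 0.0855733709593449 q6 2.072448691872915
R [[0.946, -0.324, -0.002], [-0.324, -0.946, -0.001], [-0.001, 0.001, -1.0]]
move frac [ 0.0009 -0.004   0.126 ] twist 0.0018697998409382302
[0.58002288 0.16980496 0.14191708] [[162.04914686 234.45036248]] [[219.05268425 103.98720041]] [[221.29762267 125.19883759]
 [222.22086795 132.78734231]]
```

View pics/s1.png

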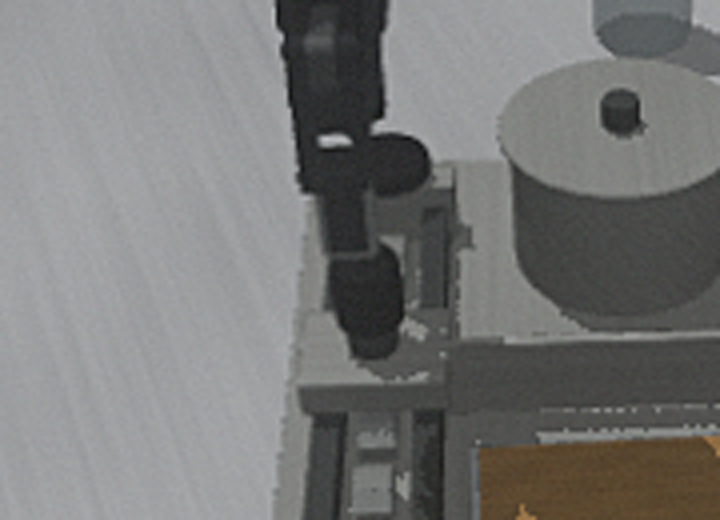

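The side crop shows the near finger (347,220) above the knob (368,295). The knob's projected position (368,291) agrees with the picture, so I'll descend.

Call:
step_arm(
  moves=[0, -0.003, 0.06, 0.002, -1, 0, -0.003, 0.126, 0.002, -1, 0, -0.003, 0.126, 0.002, -1, 0, -0.003, 0.126, 0.002, -1],
)

```text
clock: 2.6
position: [0.5804, 0.1712, 0.0789]
ee_rot: [-0.0, 0.986, -0.168, 0.001]
contact_force: [0.4, 0.8, -0.6]
width: 0.0851
```

```bash
python3 go.py .58 .172 .077
python3 - <<'E'
from h import *
s=snap('side');t=snap('top'); P=manip.get_state()['position']; print(P,proj(s,[P]))
z=lambda d,x,y:cv2.resize(d['frame'][y:y+100,x:x+140],None,fx=4,fy=4,interpolation=cv2.INTER_CUBIC)
cv2.imwrite('pics/s2.png',z(s,150,80))
E
```

```text
clock 2.6 pos [0.5804 0.1712 0.0789] F [ 0.4  0.8 -0.6] w 0.08513797914323033 q6 2.081230442873904
R [[0.943, -0.332, 0.001], [-0.332, -0.943, 0.0], [0.001, -0.001, -1.0]]
move frac [-0.0013 -0.0011  0.0037] twist -0.0006965355936909414
[0.58152463 0.17173984 0.07988972] [[223.25084034 133.63825863]]
```

View pics/s2.png

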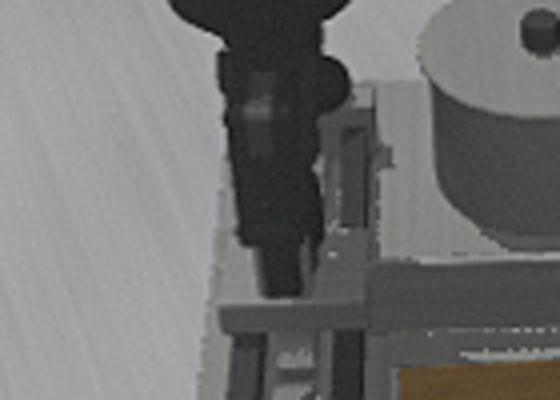

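The near finger is in front of the knob and roughly in line with it, so I'll close.

Call:
step_arm(
  moves=[0, 0, 0, 0, 1, 0, 0, 0, 0, 1, 0, 0, 0, 0, 1, 0, 0, 0, 0, 1, 0, 0, 0, 0, 1],
  force=50,
)

```text
clock: 3.2
position: [0.5807, 0.1734, 0.0783]
ee_rot: [-0.002, 0.986, -0.168, 0.001]
contact_force: [-0.2, 4.1, 5.0]
width: 0.0289
```

Call:
step_arm(
  moves=[0, 0, 0, 0, 1, 0, 0, 0, 0, 1, 0, 0, 0, 0, 1],
)

```text
clock: 3.5
position: [0.5808, 0.1734, 0.0783]
ee_rot: [-0.001, 0.986, -0.168, 0.001]
contact_force: [-0.5, 5.9, 4.9]
width: 0.0286
```

Call:
step_arm(
  moves=[0, 0, -0.01, 0, 1, 0, 0, -0.02, 0, 1, 0, 0, -0.03, 0, 1, 0, 0, -0.042, 0, 1, 0, 0, -0.042, 0, 1],
)

```text
clock: 4.0
position: [0.5798, 0.1713, 0.0982]
ee_rot: [0.001, 0.986, -0.168, -0.0]
contact_force: [2.3, -0.8, -9.9]
width: 0.0287
```

Run:
```python
from h import *
for i in range(4):
  s=snap('side'); q=manip.get_state(); print(q['position'].round(4),q['contact_force'].round(1),q['width'])
z=lambda d,x,y:cv2.resize(d['frame'][y:y+100,x:x+140],None,fx=4,fy=4,interpolation=cv2.INTER_CUBIC)
cv2.imwrite('pics/s3.png',z(s,150,80))
```

```text
[0.5798 0.1713 0.098 ] [ 3.1 -0.9 -9.2] 0.028775462155914755
[0.5798 0.1713 0.0979] [ 3.4 -1.1 -9.7] 0.029397871231633753
[0.5798 0.1713 0.0979] [ 3.3 -1.4 -8.9] 0.028565873070761496
[0.5798 0.1713 0.0979] [ 2.8 -1.4 -9.1] 0.02860789434363979
```

View pics/s3.png

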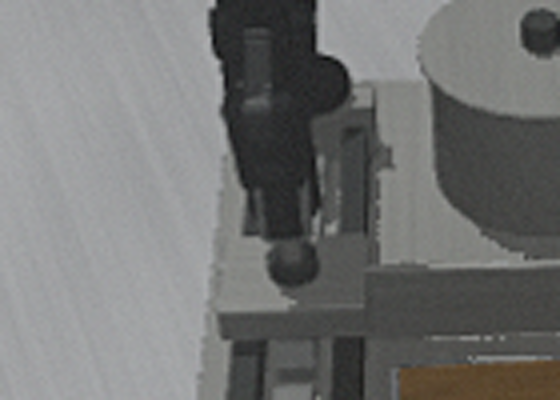

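The knob is up: 20 mm of lift, with about 9 N downward that matches the spring. The bright collar is visible at (292,262). Next, slide 37.5 mm along tool +y. That's less than the full 40 because gripping and lifting moved the carriage about 2 mm that way.

Call:
step_arm(
  moves=[0, 0.015, 0, 0, 1, 0, 0.035, 0, 0, 1, 0, 0.055, 0, 0, 1, 0, 0.075, 0, 0, 1, 0, 0.075, 0, 0, 1],
)

```text
clock: 4.7
position: [0.5667, 0.1345, 0.0984]
ee_rot: [0.001, 0.986, -0.168, -0.0]
contact_force: [2.1, -1.8, -9.1]
width: 0.029
```

```bash
python3 go.py .5676 .1359 .098
python3 - <<'E'
from h import *
s=snap('side');t=snap('top'); q=manip.get_state(); print(q['position'].round(4),q['contact_force'].round(1),q['width'])
z=lambda d,x,y:cv2.resize(d['frame'][y:y+100,x:x+140],None,fx=4,fy=4,interpolation=cv2.INTER_CUBIC)
cv2.imwrite('pics/s4.png',z(s,160,90))
E
```

```text
clock 4.7 pos [0.5667 0.1345 0.0984] F [ 2.1 -1.8 -9.1] w 0.028976516273260963 q6 2.0243905757768945
R [[0.943, -0.332, -0.001], [-0.332, -0.943, -0.002], [-0.0, 0.002, -1.0]]
move frac [ 0.0009 -0.0032  0.0008] twist -0.0007078777817449113
[0.567  0.1357 0.0984] [ 2.9 -1.1 -8.7] 0.028359863247065218
```

View pics/s4.png

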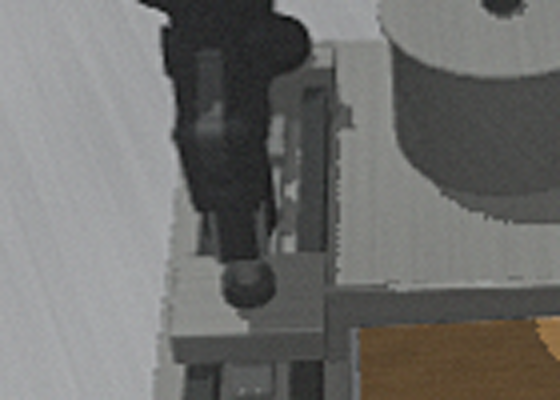

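The carriage has slid with the knob up, and the fin (350,300) is just short of the tray. I'll ease the knob down 12 mm to check the pin enters the notch, then let go.

Call:
step_arm(
  moves=[0, 0, 0.01, 0, 1, 0, 0, 0.018, 0, 1, 0, 0, 0.024, 0, 1, 0, 0, 0.024, 0, 1],
)

```text
clock: 5.2
position: [0.5675, 0.1368, 0.086]
ee_rot: [0.0, 0.986, -0.168, -0.0]
contact_force: [3.1, -1.3, -5.8]
width: 0.0287
```

The force is 5.8 N down, as the spring gives at about 8 mm, so the pin isn't resting on a tooth. Now release.

Call:
step_arm(
  moves=[0, 0, 0, 0, 0, 0, 0, 0, 0, -1, 0, 0, 0, 0, -1, 0, 0, 0, 0, -1, 0, 0, 0, 0, -1],
)

```text
clock: 5.7
position: [0.5675, 0.1367, 0.0867]
ee_rot: [-0.0, 0.986, -0.168, 0.0]
contact_force: [-0.1, 0.8, -0.4]
width: 0.0854
```

Call:
step_arm(
  moves=[0, 0, 0, 0, -1, 0, 0, -0.06, 0, -1, 0, 0, -0.16, 0, -1, 0, 0, -0.25, 0, -1, 0, 0, -0.3, 0, -1],
)

```text
clock: 6.2
position: [0.5689, 0.1367, 0.2406]
ee_rot: [-0.001, 0.986, -0.168, 0.003]
contact_force: [0.5, 0.6, -0.5]
width: 0.0851
```

Call:
step_arm(
  moves=[-0.1, 0.1, 0, 0, -1, -0.2, 0.2, 0, 0, -1, -0.3, 0.3, 0, 0, -1, -0.4, 0.4, 0, 0, -1, -0.4, 0.4, 0, 0, -1],
)

```text
clock: 6.7
position: [0.3401, 0.0277, 0.2362]
ee_rot: [0.0, 0.986, -0.167, 0.0]
contact_force: [1.1, -1.6, 0.7]
width: 0.0853
```

Run:
```python
from h import *
import pickle
D={n:snap(n,n+'5.png') for n in('side','top')}; pickle.dump(D,open('d5.pkl','wb'))
q=manip.get_state(); print(q['clock'],q['position'].round(4),q['contact_force'].round(1),q['width'])
f=lambda d,x,y,w,h,s:cv2.resize(d['frame'][y:y+h,x:x+w],None,fx=s,fy=s,interpolation=cv2.INTER_CUBIC)
cv2.imwrite('pics/z5.png',np.hstack([np.vstack([f(D['top'],60,80,280,220,1.4286)[:300,:400]]),cv2.resize(f(D['side'],180,80,160,120,2.5),(400,300))]))
```

```text
6.8 [0.3356 0.0273 0.2358] [0.9 0.8 0.2] 0.08553055024759208
```

View pics/z5.png

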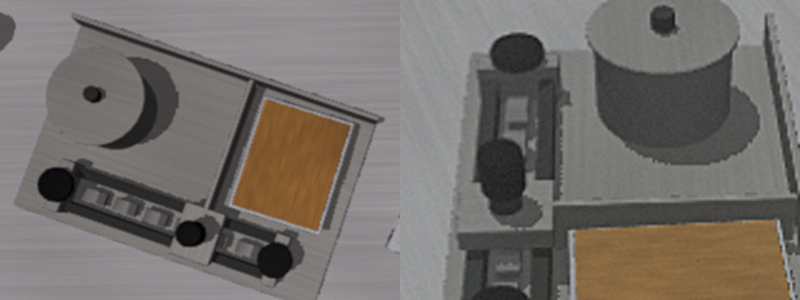

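The final views show the guide beside the tray with a gap, and the knob (top 190,232; side 502,170) down with only a short neck showing. I'll put numbers on the seating height, the travel and any tray shift.

Run:
```python
from h import *
import pickle
A,B=pickle.load(open('d0.pkl','rb')),pickle.load(open('d5.pkl','rb'))
def match(n,box,sr):
    x0,y0,x1,y1=box; T=A[n]['frame'][y0:y1,x0:x1]; bx,by=x0+sr[0]-12,y0+sr[1]-12
    S=B[n]['frame'][by:by+(y1-y0)+24,bx:bx+(x1-x0)+24]
    u=lambda i:cv2.resize(i,None,fx=4,fy=4,interpolation=cv2.INTER_CUBIC)
    r=cv2.matchTemplate(u(S),u(T),cv2.TM_CCOEFF_NORMED); _,v,_,l=cv2.minMaxLoc(r)
    return np.array([l[0]/4+sr[0]-12,l[1]/4+sr[1]-12]),v
k=np.array([.580,.173,.082]);Y=np.array([.330,.944,0])
for z in(0,.014):
  for n in('top','side'): print(z,n,'expected',proj(B[n],[k-.04*Y+[0,0,z]])[0]-proj(A[n],[k])[0])
e={n:(proj(B[n],[k-.04*Y])[0]-proj(A[n],[k])[0]).round().astype(int) for n in A}
mt=match('top',(158,224,182,246),e['top']);ms=match('side',(211,119,232,148),e['side']);print('knob',mt,ms)
pt0,ps0=proj(A['top'],[k])[0],proj(A['side'],[k])[0]
p,err=tri(B['top'],pt0+mt[0],B['side'],ps0+ms[0]);print('knob move',(p-k),'along Y',(p-k)@Y,'err',err)
print('tray',match('top',(232,165,292,228),(0,0)),match('side',(262,172,330,228),(0,0)))
```

```text
0 top expected [23.38244461  7.93873887]
0 side expected [-0.89623793 15.47781023]
0.014 top expected [21.41917352  7.96178075]
0.014 side expected [-1.74924572  8.80752957]
knob (array([23.75,  8.  ]), 0.9647918939590454) (array([-1.25, 15.5 ]), 0.9523184895515442)
knob move [-0.01360712 -0.03840098  0.00061053] along Y -0.040740871724501714 err 0.0006265735019649427
tray (array([0.  , 0.25]), 0.8812490701675415) (array([0., 0.]), 0.9897680282592773)
```

The checks show 40.7 mm of travel towards the tray and a knob height change of 0.6 mm, so it is seated. The tray moved no more than 0.25 px. Handing in.

```bash
python3 -c "
from h import *
print(job.sign_off())"
```

```text
the job is handed in; nothing more can be done
None
```

The guide is reset one notch towards the foil tray, with the knob back down in its seat. I signed the job off at about 6.8 s of the 29 s; no verdict is reported.

**What I did:** I found the knob from the two cameras and gripped it along the rail. I raised it 20 mm (about 9 N down, as the spring should give) and slid the guide to the next notch, towards −y. I then eased it 12 mm down, where the 5.8 N pull showed the pin was in the notch. Then I let go, and the arm backed clear.

**Last checks, before and after pictures:**

| Check | Measured | Expected |
|---|---|---|
| Knob travel towards the tray | 40.7 mm | 40 mm, with up to 1.5 mm play |
| Knob height change | +0.6 mm | 0 if seated, about 14 mm if on a tooth |
| Tray shift, top view | 0.25 px (match score 0.88) | 0 |
| Tray shift, side view | 0 px (match score 0.99) | 0 |

**What disagreed:**
- The first automatic fit of the knob put it 6 mm low, so I used the hand-picked knob top instead.
- TCP position readings taken close together differed by 1–2 mm.
- The grip was about 2 mm off centre along the rail. I allowed for that by sliding 37.5 mm instead of 40.

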